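# Stack the mincer's spacer rings on its spindle

## Robot

A 7-joint arm with a two-finger parallel gripper is mounted at the origin on the work surface. World frame = base frame: x ahead of the robot, y to its left, z up, the work surface at z = 0. Lengths are in m, angles in rad, forces in N, time in s.
With the tool pointing down it reaches from about 0.4 to 0.85 m from the base axis. Payload 4.4 kg.
Tool frame: the origin (TCP) lies on the centre line of the jaws, within the pads' length; the fingertips stand 14 mm ahead of it and the grasp point (between the pads) lies 5 mm behind it; z points along the fingers, y is the line along which they close (so a half turn about z gives the same grasp; the last joint's range is limited). The gripper opens to 94 mm and grips with 3 to 60 N. Pads are 16 mm wide; open, the fingers measure 119 mm over their backs; the gripper's body (75 mm by 177 mm) begins 78 mm behind the grasp point.
Start: joints at [-1.357, 0.628, 0.038, 1.517, -0.027, 0.996, -0.02], TCP at [0.179, 0.625, 0.219] pointing down, gripper open.
Joint ranges: [-3.06, 3.06], [-0.37, 2.12], [-1.25, 1.32], [0.18, 2.47], [-1.1, 4.24], [0.23, 1.98], [-2.94, 2.94]. Speed limits (rad/s): [2.57, 2.57, 3.14, 3.14, 3.14, 3.14, 3.14].

## Interface

Orientations are given as a unit quaternion [x, y, z, w].
In Python, from plant import manip gives the robot as it stands. Calls block until the motion is done:
- manip.move_pose(position, orientation): joint-space move of the TCP to a pose.
- manip.movel(position, attitude=None, vel=0.15, threshold=None): straight line of the TCP; attitude=None keeps the orientation; vel is the mean speed in m/s. With threshold (N) it stops when the force on the tool has changed by that much, and returns True; else False.
- manip.set_joints(angles): joint-space move.
- manip.grip(opening, grasp_force=None): finger opening in m; grasp_force is the grip in N (None keeps the last); returns when the fingers have stopped.
- manip.dwell(seconds).
- manip.inverse_kinematics(position, orientation): joint angles nearest the present ones, or None.
- manip.state(): the state.
- manip.get_image(name): name is "scene" or "top"; returns a dict with "color" (384x512x3 uint8, red, green, blue), "fx", "fy", "cx", "cy" (pixels), "k1" (the pictures are not rectified: a ray, as slopes to the right and down, at radius r is drawn at 1 + k1 r^2 times it, then the intrinsics apply), "rvec" (rotation vector, rad) and "tvec" (3), from world to camera coordinates, as OpenCV has them. Camera axes: x right, y down, z forward; pixel columns grow to the right and rows downward; lengths in m; the calibration is good to about 2 mm. A picture is of the moment at which its call begins. There is no depth.
A pose or a line that the arm cannot do raises manip.Unreachable and nothing moves.
- manip.sign_off(): hands the job in; it is judged then, once.
Trained networks look in the newest picture that a camera, given by its name, has taken for a name from the list of things; names that differ only in an ending like _2 or _b are one class to them, and where a whole thing is asked for, a point or a joint stands for the part that bears it (a point fixed in the world has none). Each returns a list of dicts, best first, with "conf" (0 to 1); they miss things now and then, are a little off and sometimes report something else, mostly with a low value. They report only what shows in the picture. A call takes as long as a camera call. They do not tell look-alikes from the thing itself.
- manip.trace(camera, label): "region" (384x512 bool, what is visible of it) and "rect" ([left, top, width, height] in pixels, round what is visible of it).
- manip.place_of(camera, label): "xy" ([column, row] in pixels: a listed point, or the origin of a listed thing).
The state is a dict: "clock": time; "joints": joint angles; "joint_velocities": joint speeds; "joint_torque": joint torques, N m; "tool_pos": TCP position; "tcp_rot": TCP orientation; "force": force on the tool from outside, world axes, zero at the start; "torque": the same for the moment, N m; "width": finger opening in m; "grip_force": force on a finger pad.
Only numpy, scipy, OpenCV 4.12 (cv2) and the standard library are available. Lean on these libraries where they do the work, as an engineer would, in place of code of your own. Each camera call takes 0.05 s, during which the arm holds its last target. There are 200 camera calls.

## Task

Set up the mincer drive: thread the three spacer rings onto its upright sprung spindle in order, first the thickest (white), then the middle one (blue), and the thinnest (red) last on top, each slid fully home and let go. The spindle stands a little off the middle of its housing, so feel for it gently: never force a ring, press hard or let one drop onto the spindle, and leave everything else on the table where it is.

Things in the scene. Friction and masses are not known exactly. Their poses are not given: they have to be found in the camera images.
- ring_thick: white plastic spacer ring lying flat, the thickest: 20 mm thick, outer diameter 48 mm, bore 22 mm, about 40 g; origin at the centre of its underside, z up
- ring_middle: blue plastic spacer ring lying flat, the middle one: 15 mm thick, outer diameter 48 mm, bore 22 mm, about 30 g; origin at the centre of its underside, z up
- ring_thin: red plastic spacer ring lying flat, the thinnest: 10 mm thick, outer diameter 48 mm, bore 22 mm, about 20 g; origin at the centre of its underside, z up
- stand: mincer drive fixed to the table: square base plate 120 x 120 x 8 mm, green housing 104 x 104 mm up to 24 mm high, black crank knob low on its +y side (reaching 84 mm from the centre). Origin at the centre of its underside, on the table, z up; x and y square with its sides. A steel spindle rises from it, NOT on its centre: up to 6 mm off along x and along y, differently each time
- seat_level (a point): point on the HOUSING's centre line at the height of the rings' seat, 45 mm above the table: the flat top of the spindle's 32 mm wide shoulder. Shoulder and shaft are sprung vertically: they give from about 4 N of downward push, sink 1 mm per further 0.8 N, reach a hard stop 10 mm down at about 12 N and come back up when let go. Any push or blow above 20 N harms the bearing
- tip_level (a point): point on the HOUSING's centre line at the height of the spindle's flat tip, 99 mm above the table. The shaft is 20 mm in diameter with a 1.2 mm bevel at the tip; a ring's bore has 1 mm to spare all round. The spindle's true sideways place is not reported: find it by feel, or by eye and then by feel. It keeps its place unless pushed sideways with more than about 14 N
- mincer_plate: steel mincer hole plate lying flat, disc 62 mm across, 8 mm thick; origin at the centre of its underside; not part of the job
- salt_jar: white ceramic jar, 64 mm across, 85 mm tall; origin at the centre of its underside; not part of the job
- clay_bowl: small terracotta bowl, 110 mm across, 45 mm tall; origin at the centre of its underside; not part of the job
- jug: terracotta jug with a handle, about 100 mm across, 155 mm tall; origin at the centre of its underside; not part of the job
- sharpening_steel: sharpening steel lying down, 290 mm long, 30 mm at the guard; origin below the guard on the table, +x towards the tip (190 mm), black handle towards -x (100 mm); not part of the job
- boning_knife: knife lying down, 250 mm long, 12 mm high; origin under the joint of handle and blade, blade towards +x; not part of the job
- spanner: steel spanner lying down; origin under its middle, along its x axis; not part of the job
Things that resemble listed ones, but are neither listed nor needed, are in the scene too. Of the things that look like the ring_thin, take the one that is farthest to the robot's right at the start. There is more than one size of the ring_thick; the job needs the smaller.

How it is judged:
On the way, in this order (a step that is already met when the one before it is completed fails the run):
1. the thick white ring is down on the spindle's shoulder (z of ring_thick in the frame of stand between 0.0425 and 0.0475 m and horizontal distance between ring_thick and stand below 0.013 m and angle between ring_thick's own z axis and vertical below 0.08 rad), for 0.2 s.
2. then the middle blue ring is down on the thick one (all of step 1 and z of ring_middle in the frame of stand between 0.0625 and 0.0675 m and horizontal distance between ring_middle and stand below 0.013 m and angle between ring_middle's own z axis and vertical below 0.08 rad), for 0.2 s.
3. then the thin red ring is down on the middle one (all of step 2 and z of ring_thin in the frame of stand between 0.0775 and 0.0825 m and horizontal distance between ring_thin and stand below 0.013 m and angle between ring_thin's own z axis and vertical below 0.08 rad), for 0.2 s.
At the end, for the whole second after the job is handed in: All three rings are on the spindle, flat (within 0.08 rad) and at rest: the undersides of the thick, middle and thin ring 45, 65 and 80 mm above the underside of the mincer drive (each within 2 mm), their centres within 13 mm of its centre line, and none touched by the fingers (z of ring_thick in the frame of stand between 0.043 and 0.047 m and horizontal distance between each of ring_thick, ring_middle, ring_thin and stand below 0.013 m and angle between each of ring_thick, ring_middle, ring_thin's own z axis and vertical below 0.08 rad and linear speed of each of ring_thick, ring_middle, ring_thin below 0.02 m/s and contact force between each of ring_thick, ring_middle, ring_thin and the fingers below 0.1 N and z of ring_middle in the frame of stand between 0.063 and 0.067 m and z of ring_thin in the frame of stand between 0.078 and 0.082 m).
It fails at once if anything pushes on the mincer drive or its spindle with more than 20 N (contact force between stand and anything else above 20 N).
It fails at once if a ring drops or is rammed down the spindle (over 0.4 m/s while its underside is below the tip) ((horizontal distance between ring_thick and stand below 0.013 m and z of ring_thick in the frame of stand below 0.097 m and linear speed of ring_thick above 0.4 m/s) or (horizontal distance between ring_middle and stand below 0.013 m and z of ring_middle in the frame of stand below 0.097 m and linear speed of ring_middle above 0.4 m/s) or (horizontal distance between ring_thin and stand below 0.013 m and z of ring_thin in the frame of stand below 0.097 m and linear speed of ring_thin above 0.4 m/s)).
It fails at once if a thing that is not part of the job is moved by more than 20 mm or tipped (distance of any of mincer_plate, salt_jar, clay_bowl, jug, sharpening_steel, boning_knife, spanner from where it was at the start of the episode above 0.02 m or angle between any of mincer_plate, salt_jar, clay_bowl, jug, sharpening_steel, boning_knife, spanner's own z axis and vertical above 0.3 rad).
It also fails if it takes over 69 s, if anything falls off the work surface, if the arm or the gripper's body presses on something with over 40 N, if the wrist force passes 120 N, or if a joint passes its speed limit or range.

## Working session

There is one attempt and no reset: what is moved stays moved. The work goes in short steps, each a Python script; the robot and the scene stay as the last script left them, time stands still between calls to the robot, and variables do not carry over. Pictures are saved under pics/ and viewed, at most 10 in all, crops included, and the job is handed in when it is done.

```bash
mkdir -p pics; ls; cat > h.py <<'E'
import numpy as np, cv2
from plant import manip as m
def save(n,f):
    im=m.get_image(n); cv2.imwrite(f,im["color"][:,:,::-1]); return im
def ray(im,px):
    x=(px[0]-im["cx"])/im["fx"]; y=(px[1]-im["cy"])/im["fy"]
    d=np.array([x,y]); u=d.copy()
    for _ in range(20): u=d/(1+im["k1"]*(u@u))
    R=cv2.Rodrigues(np.array(im["rvec"],float))[0]; t=np.array(im["tvec"],float)
    return -R.T@t, R.T@np.array([u[0],u[1],1.])
def at(im,px,z):
    c,d=ray(im,px); return c+d*(z-c[2])/d[2]
def proj(im,P):
    R=cv2.Rodrigues(np.array(im["rvec"],float))[0]; q=R@np.array(P,float)+np.array(im["tvec"],float)
    u=q[:2]/q[2]; u=u*(1+im["k1"]*(u@u)); return u*[im["fx"],im["fy"]]+[im["cx"],im["cy"]]
E
python3 - <<'E'
from h import *
a=save("top","pics/top.png"); b=save("scene","pics/scene.png")
for n,im in(("top",a),("scene",b)):
    print(n,ray(im,(256,192)),im["k1"],im["fx"])
    for l in("ring_thick","ring_middle","ring_thin","stand","seat_level","tip_level","jug","salt_jar","clay_bowl"):
        for d in m.place_of(n,l):
            if d["conf"]>.2: print(l,round(d["conf"],2),np.round(d["xy"],1),np.round(at(im,d["xy"],{"seat_level":.045,"tip_level":.099}.get(l,0)),4)[:2])
print(m.state())
E
```

```text
pics
top (array([0.37783643, 0.02743984, 1.33134416]), array([ 0.15021261, -0.01072408, -0.98860097])) -0.06941753791567767 442.2307771844056
ring_thick 0.76 [232.6 251.6] [0.3984 0.0786]
ring_thick 0.64 [271.2 232.8] [ 0.4573 -0.0356]
ring_middle 0.45 [309.3 196.4] [ 0.5707 -0.1498]
ring_thin 0.43 [295.1 271. ] [ 0.3455 -0.1089]
stand 0.6 [215.6 203.5] [0.5417 0.1346]
seat_level 0.56 [213.2 200.4] [0.5452 0.1384]
tip_level 0.85 [215.8 201.8] [0.5344 0.1263]
jug 0.6 [119.1 153.1] [0.691  0.4398]
salt_jar 0.58 [304.1 132.5] [ 0.7717 -0.1327]
clay_bowl 0.68 [366.2 146.8] [ 0.7315 -0.3274]
scene (array([ 1.16714534, -0.0183637 ,  0.79913987]), array([-0.65095512,  0.0252789 , -0.75880383])) 0.022168378587106956 379.68010716755526
ring_thick 0.93 [280.6 166.6] [0.3869 0.0852]
ring_thick 0.56 [238.5 186.5] [ 0.4587 -0.0399]
ring_middle 0.69 [195.9 223.5] [ 0.5807 -0.1519]
ring_middle 0.28 [303.9 180.6] [0.4459 0.1464]
ring_thin 0.47 [217.1 160. ] [ 0.3495 -0.1021]
ring_thin 0.43 [187.7 190.5] [ 0.4662 -0.1812]
stand 0.59 [301.4 210.4] [0.5523 0.1259]
stand 0.51 [183.  188.3] [ 0.4574 -0.1
[... 358 characters left out ...]
0.62842903,  0.03850257,  1.51735276, -0.02699456,
        0.99629851, -0.02003551]), 'joint_velocities': array([-4.99731755e-05, -4.20053615e-04, -8.26128509e-05,  6.11967761e-04,
       -1.84754540e-03,  1.66252848e-03, -2.25245083e-03]), 'joint_torque': array([ 9.06025234e-04, -5.49618244e+01,  1.14302203e+00, -1.86946929e+01,
       -5.25442301e-02,  1.60676247e-02,  2.15396392e-05]), 'tool_pos': array([0.17949318, 0.62476513, 0.21947479]), 'tcp_rot': array([ 1.39473845e-01,  9.90225755e-01,  1.70152681e-05, -1.28640458e-05]), 'force': array([ 0.23705255,  0.93258453, -0.42217184]), 'torque': array([-0.0240133 ,  0.0492232 ,  0.00796808]), 'grip_force': 0.0, 'width': 0.09396460737709325}
```

```bash
python3 -c "
import cv2
a=cv2.imread('pics/top.png')[120:300,90:390];cv2.imwrite('pics/topc.png',cv2.resize(a,None,fx=2.6,fy=2.6,interpolation=2))
a=cv2.imread('pics/scene.png')[100:325,90:390];cv2.imwrite('pics/scc.png',cv2.resize(a,None,fx=2.6,fy=2.6,interpolation=2))"
```

```text
(no output)
```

View pics/topc.png

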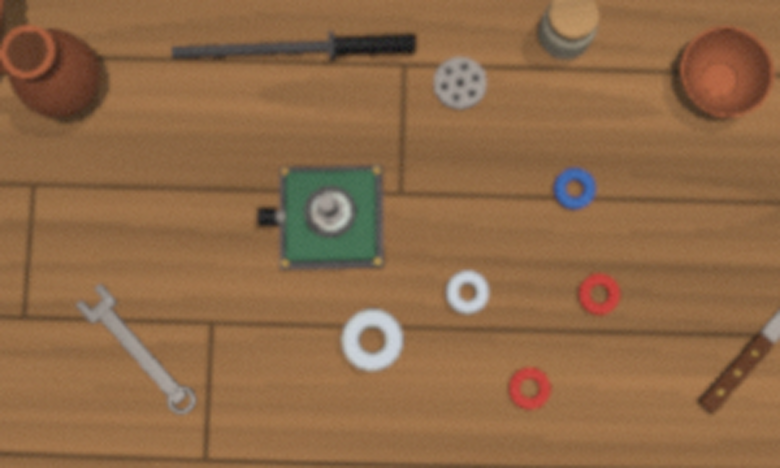

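View pics/scc.png

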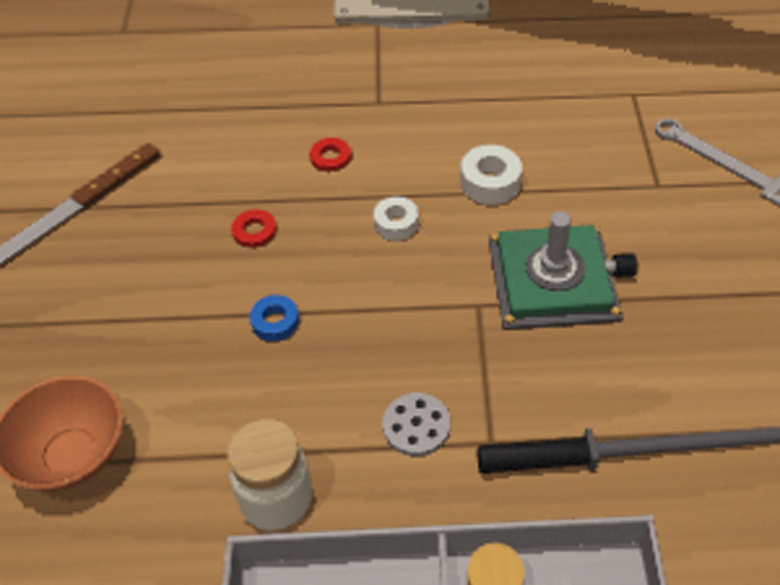

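Robot's right is −y, which is right in the top view. Full-picture pixels in the top view:
- **Red:** candidates at (321,233) and (293,270). I take (321,233), the one farthest right.
- **White:** small at (270,232), large look-alike at (233,251). I take the small one.
- **Blue:** only one, at (311,192).
- **Spindle:** tip near (216,199).

Next I measure from the silhouettes and take a close crop.

```bash
cat >> h.py <<'E'
from scipy.optimize import least_squares
th=np.linspace(0,2*np.pi,48,endpoint=False)
def cyl(x,y,z0,z1,r): return [(x+r*np.cos(t),y+r*np.sin(t),z) for t in th for z in(z0,z1)]
def cen(hull):
    M=cv2.moments(hull); return np.array([M["m10"],M["m01"]])/M["m00"],M["m00"]
def phull(im,P): return cv2.convexHull(np.array([proj(im,p) for p in P],np.float32))
def blob(im,mask,guess):
    n,L,s,c=cv2.connectedComponentsWithStats(mask.astype(np.uint8))
    i=1+np.argmin([np.hypot(*(c[k]-guess))+(1e3 if s[k][4]<60 else 0) for k in range(1,n)])
    p=np.argwhere(L==i)[:,::-1].astype(np.float32)
    p=np.concatenate([p+[dx,dy] for dx in(-.5,.5) for dy in(-.5,.5)]).astype(np.float32)
    return cen(cv2.convexHull(p))
def masks(im):
    h=cv2.cvtColor(im["color"],cv2.COLOR_RGB2HSV).astype(int); H,S,V=h[...,0],h[...,1],h[...,2]
    return dict(thick=(S<45)&(V>140),middle=(abs(H-110)<14)&(S>110),thin=((H<6)|(H>174))&(S>170)&(V>90),green=(abs(H-70)<20)&(S>60))
def fit(im,mask,x,y,z0,z1,r,sq=False):
    P=lambda q: [(q[0]+sx*r,q[1]+sy*r,z) for sx in(-1,1) for sy in(-1,1) for z in(z0,z1)] if sq else cyl(q[0],q[1],z0,z1,r)
    c,a=blob(im,mask,cen(phull(im,P((x,y))))[0])
    s=least_squares(lambda q:cen(phull(im,P(q)))[0]-c,(x,y),diff_step=1e-3)
    return s.x,a/cen(phull(im,P(s.x)))[1]
E
python3 - <<'E'
from h import *
ims={n:m.get_image(n) for n in("top","scene")}
G=dict(thick=(.457,-.037,.020),middle=(.575,-.15,.015),thin=(.466,-.18,.010))
for n,im in ims.items():
    M=masks(im)
    for k,(x,y,t) in G.items(): print(n,k,fit(im,M[k],x,y,0,t,.024))
    print(n,"green",fit(im,M["green"],.545,.13,.008,.024,.052,True))
    print(np.round(proj(im,(.545,.13,.099)),1),np.round(proj(im,(.545,.13,.045)),1))
a=ims["top"]["color"][180:225,190:240];b=ims["scene"]["color"][170:230,270:335]
r=lambda q:cv2.resize(q,(390,390),interpolation=cv2.INTER_NEAREST)
c=ims["top"]["color"][215:250,250:345]
cv2.imwrite("pics/sp.png",np.vstack([np.hstack([r(a),r(b)]),cv2.resize(c,(780,200))])[:,:,::-1])
E
```

```text
top thick (array([ 0.45920508, -0.02973324]), 1.087000774996674)
top middle (array([ 0.58317056, -0.15224572]), 0.8431595356236922)
top thin (array([ 0.46031523, -0.18225018]), 0.8945189305677895)
top green (array([0.54268306, 0.12960882]), 0.9493696603049143)
[214.6 198. ] [216.  200.5]
scene thick (array([ 0.45068621, -0.02995438]), 0.7271523520781082)
scene middle (array([ 0.58073605, -0.15281325]), 0.9361573662375553)
scene thin (array([ 0.45870566, -0.1826443 ]), 0.9438851302905894)
scene green (array([0.54114726, 0.12901044]), 0.9723438725102743)
[306.  183.4] [304.1 197.4]
```

View pics/sp.png

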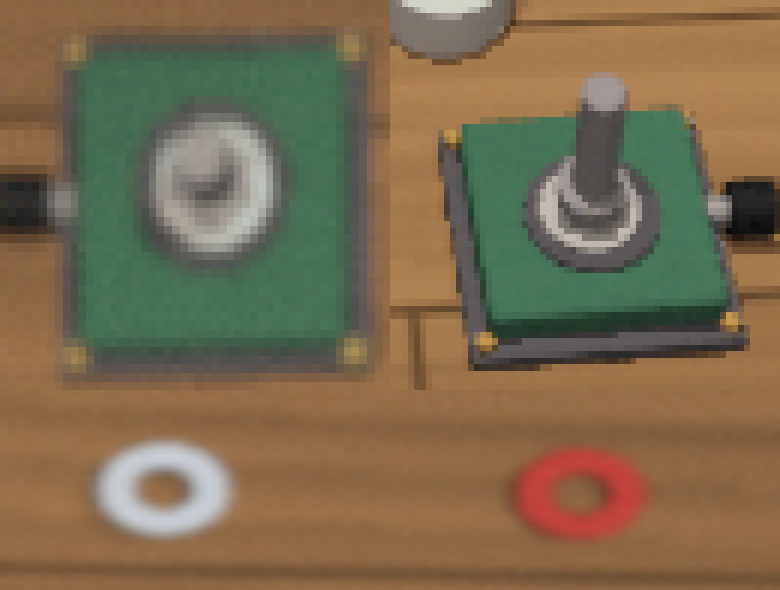

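The small white ring and the right-hand red ring are confirmed. The spindle tip is at scene pixel (305,184), roughly (0.545, 0.129), a little to the +x side of the housing centre. Next I pick up the white ring, centring it with two crossed squeezes.

```bash
cat >> h.py <<'E'
QY=[0,1,0,0]; QX=[.70710678,.70710678,0,0]
T=lambda:round(m.state()["clock"],2)
def pick(x,y,z=.016):
    print("t0",T()); m.grip(.075,8); m.move_pose([x,y,.12],QX); m.movel([x,y,z],vel=.2)
    m.grip(.03,6); s=m.state(); print("x-squeeze",s["width"],s["tool_pos"]); m.grip(.062)
    p=s["tool_pos"]; m.move_pose([x,y,z],QY); m.grip(.03,15)
    s=m.state(); print("y-grip",s["width"],s["grip_force"],s["tool_pos"],"t",s["clock"])
E
python3 - <<'E'
from h import *
pick(.4575,-.030)
m.movel([.4575,-.03,.16],vel=.25); s=m.state(); print(s["width"],s["force"],s["joints"],T())
E
```

```text
t0 1.1
x-squeeze 0.048347942242230144 [ 0.45771835 -0.02991889  0.01615364]
y-grip 0.04779853386743672 15.000071818940341 [ 0.45750447 -0.02998637  0.01599385] t 7.6167
0.04789079657937798 [-1.30542438  0.02440353 -0.5195991 ] [-0.28746736  0.48443577  0.41180965  2.10663112 -0.33062458  0.61260509
  1.92666719] 8.34
```

```bash
cat >> h.py <<'E'
def descend(x,y,ztop=.120,zin=.106,thr=2.0):
    """try to enter at x,y; True if the ring went past the tip"""
    hit=m.movel([x,y,zin],vel=.04,threshold=thr); s=m.state()
    print("try",np.round([x,y],4),"hit",hit,"pos",np.round(s["tool_pos"],4),"F",np.round(s["force"],1),"M",np.round(s["torque"],2),"t",T())
    return s["tool_pos"][2]<.111
E
python3 - <<'E'
from h import *
x,y=.545,.129
m.movel([x,y,.16],vel=.3); m.movel([x,y,.122],vel=.1); m.dwell(.2)
s=m.state(); print(s["tool_pos"],s["force"],s["torque"],T())
save("scene","pics/hov.png")
a=cv2.imread("pics/hov.png")[120:230,250:360]; cv2.imwrite("pics/hovc.png",cv2.resize(a,(600,600),interpolation=0))
descend(x,y)
E
```

```text
[0.54546281 0.12895897 0.12270336] [ 0.19925628 -0.29048708 -0.12334664] [0.05361243 0.03211911 0.00735437] 9.83
try [0.545 0.129] hit False pos [0.5449 0.1289 0.1057] F [ 0.2 -0.8 -0.6] M [ 0.04 -0.03 -0.01] t 10.43
```

View pics/hovc.png

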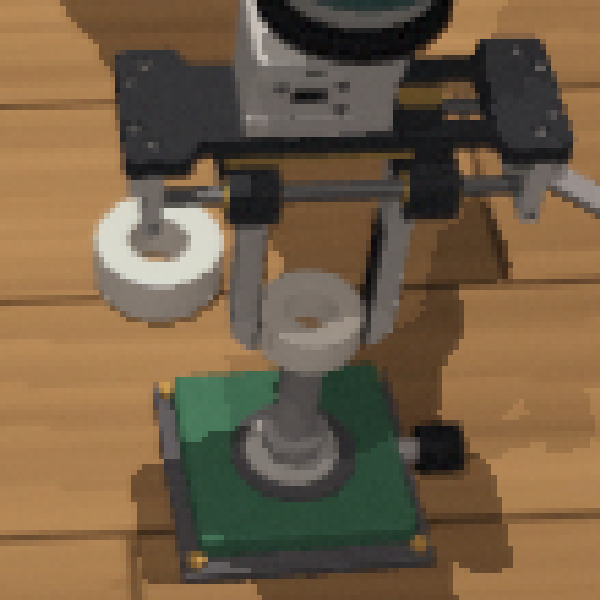

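The hover picture shows the held ring centred over the shaft, at crop (310,320). It passed the tip without touching. Now I slide it home.

```bash
cat >> h.py <<'E'
def home(x,y,zt,thr=2.0):
    hit=m.movel([x,y,zt+.006],vel=.1,threshold=4); s=m.state()
    print("near",hit,np.round(s["tool_pos"],4),np.round(s["force"],1))
    if hit: return False
    hit=m.movel([x,y,zt-.002],vel=.02,threshold=thr); s=m.state()
    print("seat",hit,np.round(s["tool_pos"],4),np.round(s["force"],1),T())
    return True
def leave(x,y,z):
    m.grip(.062); m.movel([x,y,z],vel=.25); print("left",T())
E
python3 - <<'E'
from h import *
x,y=.545,.129
if home(x,y,.061): leave(x,y,.16)
E
```

```text
near False [0.5449 0.1289 0.067 ] [ 1.3 -0.1 -0.5]
seat True [0.5451 0.1292 0.0602] [ 0.4 -0.2  4.7] 11.36
left 12.37
```

```bash
python3 - <<'E'
from h import *
im=save("scene","pics/s1.png"); print("white", fit(im,masks(im)["thick"],.545,.129,.045,.065,.024))
pick(.582,-.1525)
m.movel([.582,-.1525,.16],vel=.25)
x,y=.545,.129
m.movel([x,y,.16],vel=.3); m.movel([x,y,.122],vel=.1); m.dwell(.2); print(m.state()["width"])
if descend(x,y) and home(x,y,.081): leave(x,y,.16)
E
```

```text
white (array([0.5427849 , 0.13000944]), 0.5010248415135955)
t0 12.42
x-squeeze 0.04755650664616071 [ 0.5821785  -0.15239921  0.01615347]
y-grip 0.04803642597163847 14.999929735204205 [ 0.58190517 -0.15239575  0.01586314] t 17.1
0.0484020253749819
try [0.545 0.129] hit True pos [0.5456 0.1292 0.1127] F [-0.6  0.3  4.2] M [-0.02 -0.06 -0.01] t 19.98
```

Contact came on the bevel of the tip, so I lift slightly and search with small gentle offsets.

```bash
python3 - <<'E'
from h import *
x0,y0=.545,.129; ok=False
for dx,dy in((.001,0),(-.001,0),(0,-.001),(0,.001),(.0012,-.0012),(.0012,.0012),(-.0012,-.0012),(-.0012,.0012)):
    x,y=x0+dx,y0+dy
    m.movel([x,y,.1165],vel=.05); 
    if descend(x,y,zin=.107): ok=True;break
print(m.state()["width"])
if ok and home(x,y,.081): leave(x,y,.16)
E
```

```text
try [0.546 0.129] hit False pos [0.5461 0.1289 0.1066] F [ 0.4  0.2 -0.3] M [ 0.04 -0.24  0.02] t 20.61
0.047875206074244316
near False [0.5461 0.1289 0.0867] [ 0.8 -1.1 -0.8]
seat True [0.5462 0.1289 0.0856] [0.7 0.7 1.1] 21.18
left 22.08
```

```bash
python3 - <<'E'
from h import *
im=save("scene","pics/s2.png")
print("blue",fit(im,masks(im)["middle"],.546,.129,.065,.080,.024))
a=im["color"][150:230,260:350,::-1]; cv2.imwrite("pics/s2c.png",cv2.resize(a,(630,560),interpolation=0))
E
```

```text
blue (array([0.5448274 , 0.12853849]), 0.914933171351185)
```

View pics/s2c.png

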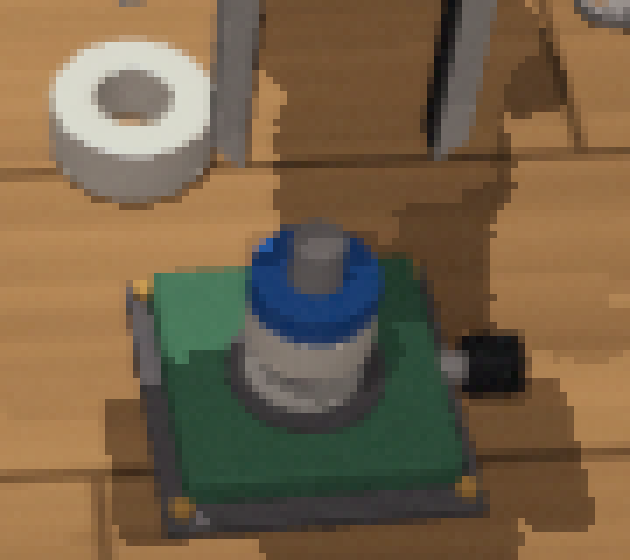

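The blue ring sits flat on the white one at crop (315,290). Its seat stop triggered early, on noise. For the red ring I only accept a stop near the seat height.

```bash
python3 - <<'E'
from h import *
pick(.4595,-.1825)
m.movel([.4595,-.1825,.16],vel=.25)
x0,y0=.5459,.129
m.movel([x0,y0,.16],vel=.3); m.movel([x0,y0,.122],vel=.1); m.dwell(.3); print(m.state()["width"]); ok=False
for dx,dy in((0,0),(.001,0),(-.001,0),(0,-.001),(0,.001),(.0012,-.0012),(.0012,.0012),(-.0012,-.0012),(-.0012,.0012)):
    x,y=x0+dx,y0+dy
    if dx or dy: m.movel([x,y,.1165],vel=.05)
    if descend(x,y,zin=.107): ok=True;break
done=False
for _ in range(4):
    if not ok: break
    m.dwell(.15); hit=m.movel([x,y,.0935],vel=.025,threshold=3); s=m.state()
    print(hit,np.round(s["tool_pos"],4),np.round(s["force"],1))
    if s["tool_pos"][2]<.0975: done=True;break
if done:
    leave(x,y,.17); im=save("scene","pics/s3.png")
    print("red",fit(im,masks(im)["thin"],.546,.129,.080,.090,.024))
    cv2.imwrite("pics/s3c.png",cv2.resize(im["color"][150:230,260:350,::-1],(630,560),interpolation=0))
E
```

```text
t0 22.13
x-squeeze 0.047869999089992725 [ 0.4597287  -0.18240845  0.01612276]
y-grip 0.04724507748074856 14.999954639934003 [ 0.45945302 -0.1824242   0.01592994] t 26.85
0.04759276264298563
try [0.5459 0.129 ] hit False pos [0.5457 0.1289 0.1067] F [-0.   0.5 -1.2] M [0.03 0.01 0.06] t 30.16
True [0.5458 0.1291 0.0942] [-0.2 -0.2  4.7]
left 31.73
red (array([0.54312721, 0.12871276]), 0.9535525067560606)
```

View pics/s3c.png

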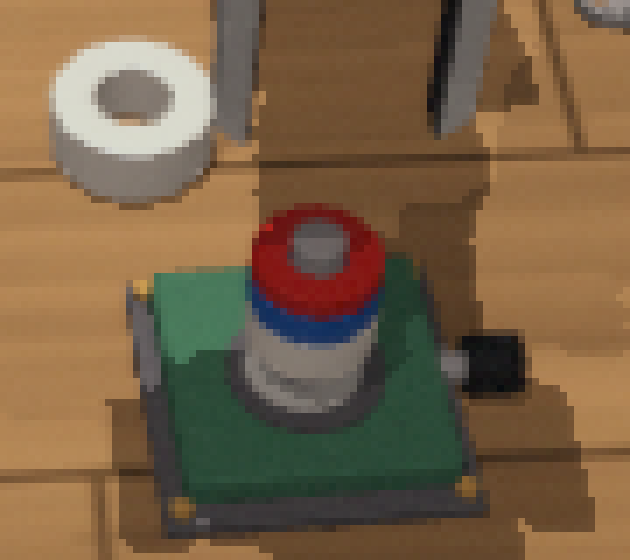

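The red ring lies flat on the blue at crop (318,260), with the tip showing through and the fingers clear. I hand the job in.

```bash
python3 -c "
from h import *
m.dwell(.3); print(m.sign_off())"
```

```text
the job is handed in; nothing more can be done
None
```

The white, blue and red rings are on the spindle in that order; the last picture shows the stack flat with the fingers clear, and I handed the job in at about 32 s of the 69 s allowed, though no verdict came back. The blue ring's seat stop triggered early on force noise, so it probably dropped its last few millimetres when let go; I estimate at most about 0.37 m/s against the 0.4 m/s limit.

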